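Lock the wash-carrier pin with its spring cotter

ROBOT

A 7-joint arm with a two-finger parallel gripper is mounted at the origin on the work surface. World frame = base frame: x ahead of the robot, y to its left, z up, the work surface at z = 0. Lengths are in m, angles in rad, forces in N, time in s.
With the tool pointing down it reaches from about 0.35 to 0.9 m from the base axis. Payload 8.1 kg.
Tool frame: the origin (TCP) lies midway between the tips of the shut fingers; the grasp point (between the pads) lies 19 mm behind it; z points along the fingers, y is the line along which they close (so a half turn about z gives the same grasp; the last joint's range is limited). The gripper opens to 92 mm and grips with 3 to 60 N. Pads are 19 mm wide; open, the fingers measure 130 mm over their backs; the gripper's body (75 mm by 190 mm) begins 47 mm behind the grasp point.
Start: joints at [1.051, 0.434, 0.025, 1.573, -0.012, 1.134, -0.075], TCP at [0.253, -0.572, 0.227] pointing down, gripper open.
Joint ranges: [-2.62, 2.62], [-0.44, 2.09], [-1.27, 1.32], [0.08, 2.57], [-1.32, 4.46], [0.12, 2], [-2.74, 2.74]. Speed limits (rad/s): [2.22, 2.22, 3.01, 3.01, 3.14, 3.14, 3.14].

INTERFACE

Orientations are given as a rotation vector (axis times angle).
In Python, from cell import arm gives the robot as it stands.
- The arm moves only by the tool arm_command, never from a script. Its arguments are lists of equal length, an entry for each row: "dp": the shift along the tool's x, y, z in units of 25 mm (1.0 is 25 mm), a list of three; "angular": the turn, a rotation vector about the tool's x, y, z in units of 0.15 rad (1.0 is 0.15 rad), a list of three; "claw": the opening, from 0 (shut) to 1 (fully open). In form: {"dp": [[x, y, z], ...], "angular": [[rx, ry, rz], ...], "claw": [claw, ...]}. A call has 1 to 10 rows; each row shifts and turns the commanded pose from where the row before left it, along the tool's axes as they then stand; what a row does not reach is not made up. A row lasts 1/10 s, in which the tool goes at most 50 mm and 8.59 degrees, less where a joint would pass 70% of its speed; a pose out of reach is approached as far as the arm can. A call with a number of a shift or a turn outside -1 to 1 is refused whole. A call with a gripper value outside its range is refused whole. The fingers move at their own pace and stop on an object; "force" is the grip in N (left out, the last holds). Time passes only in rows, so rows that do not move let the fingers close. It gives the time, the measured TCP pose, the force, the opening and the grip force at its end, in the units of the state.
- arm.observe(): the state, without advancing time (a new reading comes with each control period).
- arm.get_image(name): name is "side" or "top"; returns a dict with "frame" (384x512x3 uint8, red, green, blue), "z_map" (384x512 float32, m along the optical axis (not along the pixel's ray), 0 where there is no reading), "K" (3x3 intrinsics, pixels), "k1" (the pictures are not rectified: a ray, as slopes to the right and down, at radius r is drawn at 1 + k1 r^2 times it, then the intrinsics apply), "R" (3x3) and "t" (3): a world point X has camera coordinates R X + t. Camera axes: x right, y down, z forward; pixel columns grow to the right and rows downward; lengths in m; the calibration is good to about 2 mm. A picture is of the moment at which its call begins.
- arm.sign_off(): hands the job in; it is judged then, once.
The state is a dict: "clock": time; "joints": joint angles; "dq": joint speeds; "joint_efforts": joint torques, N m; "position": TCP position; "ee_rot": TCP orientation; "force": force on the tool from outside, world axes, zero at the start; "ft_torque": the same for the moment, N m; "width": opening from 0.0 (shut) to 1.0 (fully open); "gripper_force": force on a finger pad.
Only numpy, scipy, OpenCV 4.12 (cv2) and the standard library are available. Lean on these libraries where they do the work, as an engineer would, in place of code of your own. Each camera call takes 0.05 s, during which the arm holds its last target. There are 200 camera calls.

TASK

Lock the pin of the wash-basket carrier: from the robot's side, push the straight leg of the yellow spring cotter through the cross hole of the pin until the bow snaps over the pin and the cotter's collar is fully home against it. Leave the cotter lying flat and locked on the plate, let go of it, and do not disturb the two brass sleeves or the spanner.

Things in the scene. Friction and masses are not known exactly. Their poses are not given: they have to be found in the camera images.
- carrier: Fixed grey plate 360 x 350 x 30 mm on the table, x axis pointing away from the robot (yaw within 0.35 rad). Origin on the table, below the middle of the pin's slot; the plate spans x -250 to 110, y -170 to 180 mm. A perforated basket with brass parts, up to 90 mm high, stands fixed at y 190 to 360 mm.
- slot (a point): Middle of the black slot in the plate's top face, axes as the carrier's. The aluminium pin (32 mm across, 33 mm high) stands in it. The pin is fixed along x but floats up to 8 mm either way along y (5 N shifts it) and starts anywhere there: its pose is not reported, see or feel for it. Its cross hole runs along x: 12.4 mm wide, 13 mm high, floor level with the plate, mouths at x -13 and 13 mm.
- cotter: Loose yellow spring cotter of 9 mm round wire, 172 x 45 mm, 130 to 250 g, flat on the plate on the robot's side of the pin. Origin on the underside below the leg's axis. The straight leg runs along +x at y = 0 to its tip at x = 129.5 mm. Behind x = 0 is a rigid rectangular loop with a thumb plate. A collar (20 mm wide, 11 mm high, front at x = 39 mm) stops on the pin. Pin, plate and thumb plate are slippery.
- leg_tip (a point): Very end of the straight leg, on the leg's axis, 4.5 mm above the cotter's underside; axes as the cotter's.
- bow (a joint): Angle of the sprung bow, hinged at cotter x 0, y 36 mm and lying beside the leg up to x = 114 mm, end flared outward. 0 relaxed, 0.08 to 0.12 while riding over the pin, about 0.03 snapped over it. Snapping takes about 8 to 16 N of push along the leg; then the force drops until the collar stops on the pin, leg tip 77 mm past the slot's middle.
- sleeve0: Loose upright brass sleeve, 28 mm across, 75 mm high, on the right of the plate; origin at its foot. Leave alone.
- sleeve1: Second loose upright brass sleeve, same size, nearer the robot; origin at its foot. Leave alone.
- spanner: Loose red 180 mm spanner lying on the table to the right of the plate, along its own x. Leave alone.
- loop (a point): Middle of the cotter's rigid loop (cotter x -14, y 18 mm), 4.5 mm above its underside, axes as the cotter's. Its two sides carry flat cheeks 15 mm high, 45 mm over the outsides: grip there from above. Across the loop's back stands a flat thumb plate, 45 mm wide, 24 mm high, outer face 28 mm behind this point: a place to push, best near the leg's line (12 mm to the -y side).
Things that resemble listed ones, but are neither listed nor needed, are in the scene too. There is more than one size of the cotter; the job needs the largest.

How it is judged:
On the way:
1. the straight leg's tip has come through the pin's cross hole, in line with it (x of leg_tip in the frame of slot above 0.015 m and y of leg_tip in the frame of slot between -0.014 and 0.014 m and z of leg_tip in the frame of slot below 0.013 m), for 0.05 s.
At the end, for the whole second after the job is handed in: Leg tip 73 to 81 mm past the slot's middle along the slot's x (collar within 4 mm of the pin), within 18 mm sideways and 0.2 rad in line; cotter flat on the plate and at rest, bow gripping the pin (0.012 to 0.065 rad); sleeves within 20 mm and spanner within 30 mm of their starts (x of leg_tip in the frame of slot between 0.073 and 0.081 m and y of leg_tip in the frame of slot between -0.018 and 0.018 m and z of leg_tip in the frame of slot between 0.001 and 0.011 m and angle between the x axis of cotter and the x axis of slot, either way round below 0.2 rad and angle between cotter's own z axis and vertical below 0.1 rad and linear speed of cotter below 0.02 m/s and distance of each of sleeve0, sleeve1 from where it was at the start of the episode below 0.02 m and distance of spanner from where it was at the start of the episode below 0.03 m and value of joint bow between 0.012 and 0.065 rad); the robot touches nothing.
It fails at once if a brass sleeve is knocked over or pushed away (angle between any of sleeve0, sleeve1's own z axis and vertical above 0.5 rad or distance of any of sleeve0, sleeve1 from where it was at the start of the episode above 0.03 m).
It fails at once if the spanner is pushed away (distance of spanner from where it was at the start of the episode above 0.04 m).
It also fails if it takes over 56 s, if anything falls off the work surface, if the arm or the gripper's body presses on something with over 40 N, if the wrist force passes 120 N, or if a joint passes its speed limit or range.

## Working session

There is one attempt and no reset: what is moved stays moved. The work goes in short steps, Python scripts to look and compute and a tool call to move; the robot and the scene stay as the last step left them, time stands still between calls to the robot, and variables do not carry over. Pictures are saved under pics/ and viewed, at most 10 in all, crops included, and the job is handed in when it is done.

Besides the shell and the picture viewer there is one more tool, called after ">>>" by a JSON object that holds its "api" and its "payload". arm_command: Moves the arm, as the interface text tells. Its arguments: {"type":"object","properties":{"dp":{"type":"array","items":{"type":"array","items":{"type":"number"}}},"angular":{"type":"array","items":{"type":"array","items":{"type":"number"}}},"claw":{"type":"array","items":{"type":"number"}},"force":{"type":"number"}},"required":["dp","angular","claw"]}

```bash
mkdir -p pics; cat > h.py <<'E'
import numpy as np, cv2
from cell import arm
from scipy.spatial.transform import Rotation as Ro
def grab(n):
    im=arm.get_image(n); return im
def ray(im,u,v):
    K=np.array(im["K"]); k=im["k1"]
    d=np.array([(u-K[0,2])/K[0,0],(v-K[1,2])/K[1,1]]); s=d.copy()
    for _ in range(20): s=d/(1+k*(s@s))
    return np.array([s[0],s[1],1.])
def onplane(im,u,v,z):
    R=np.array(im["R"]);t=np.array(im["t"]); o=-R.T@t; d=R.T@ray(im,u,v)
    return o+d*(z-o[2])/d[2]
def bydepth(im,u,v):
    R=np.array(im["R"]);t=np.array(im["t"])
    return R.T@(ray(im,u,v)*im["z_map"][int(round(v)),int(round(u))]-t)
def save(im,n,crop=None,s=1):
    f=im["frame"][:,:,::-1]
    if crop: f=f[crop[1]:crop[3],crop[0]:crop[2]]
    cv2.imwrite("pics/"+n,cv2.resize(f,None,fx=s,fy=s,interpolation=cv2.INTER_CUBIC))
E
python3 - <<'E'
from h import *
import pickle
for n in("top","side"):
    im=grab(n); pickle.dump(im,open(n+".pkl","wb")); save(im,n+"0.png",None,1.5)
    print(n,im["K"],im["k1"],im["R"],im["t"])
s=arm.observe(); print(s)
E
```

```text
top [[381.33082252   0.         257.70189788]
 [  0.         381.33082252 195.31241591]
 [  0.           0.           1.        ]] -0.06987784064495758 [[ 0.02861617 -0.99897086  0.03519005]
 [-0.99782346 -0.0306402  -0.05839104]
 [ 0.05940918 -0.03344253 -0.99767337]] [-0.18739384  0.52143715  0.87186992]
side [[479.73729222   0.         259.30420916]
 [  0.         479.73729222 180.76946606]
 [  0.           0.           1.        ]] -0.07657360015694746 [[-0.92474893 -0.38045612 -0.00962088]
 [-0.1969037   0.49992784 -0.84338668]
 [ 0.32568137 -0.77802654 -0.53722095]] [0.43050063 0.20694348 0.7310859 ]
{'clock': 0.1, 'joints': array([ 1.0514142 ,  0.43513093,  0.02499458,  1.57398926, -0.01159778,
        1.13399049, -0.07511919]), 'dq': array([-0.0021943 , -0.00071161,  0.00077597, -0.00110161, -0.00040287,
        0.00182516, -0.0013715 ]), 'joint_efforts': array([ 2.56662934e-03, -6.69125962e+01,  9.87918377e-01, -3.15146828e+01,
       -6.04847074e-02,  3.74031882e-02,  3.26489521e-05]), 'position': array([ 0.25277269, -0.57111642,  0.22604411]), 'ee_rot': array([-3.07237868e+00, -6.49517267e-01,  6.52500730e-04]), 'force': array([ 0.105173  , -0.06094282,  0.12884483]), 'ft_torque': array([ 0.0445057 , -0.05256417,  0.01486286]), 'gripper_force': 0.0, 'width': 1.0015103432058223}
```

View pics/top0.png

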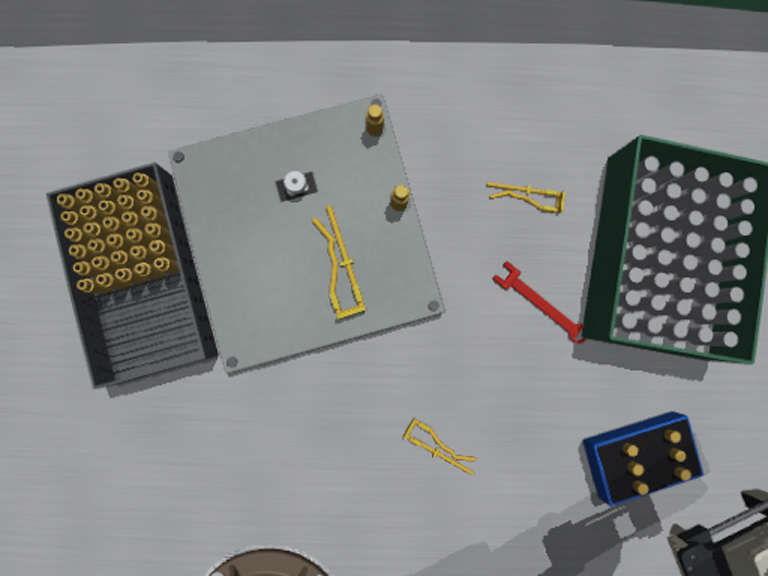

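View pics/side0.png

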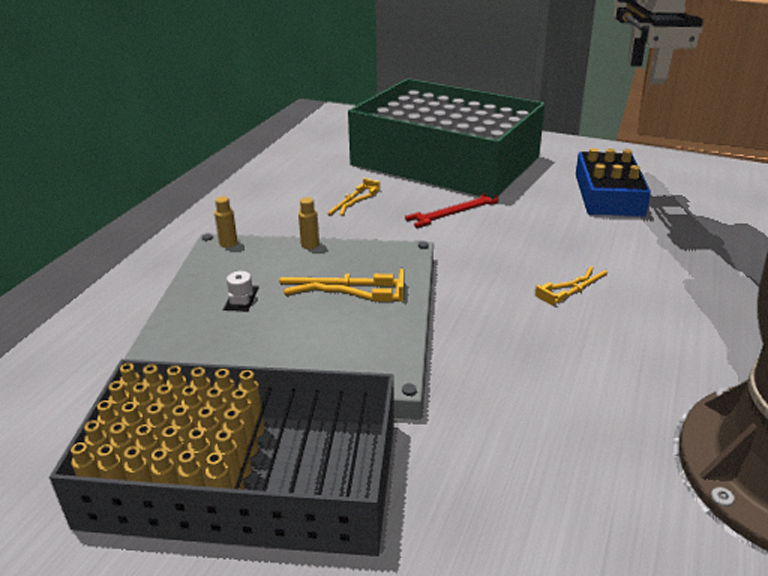

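The three yellow cotters, in px of the top view: A on the plate (228,175), B on the table to the right (350,132), C near the robot (293,298). A should be the one, as it is the largest and lies on the plate on the robot's side of the pin. I'll measure it and confirm with a crop.

```bash
cat > m.py <<'E'
from h import *
def world(im):
    """per-pixel world points from depth"""
    H,W=im["z_map"].shape; K=np.array(im["K"]); k=im["k1"]
    u,v=np.meshgrid(np.arange(W),np.arange(H))
    d=np.stack([(u-K[0,2])/K[0,0],(v-K[1,2])/K[1,1]],-1); s=d.copy()
    for _ in range(20): s=d/(1+k*(s**2).sum(-1,keepdims=True))
    r=np.concatenate([s,np.ones((H,W,1))],-1)
    return (r*im["z_map"][...,None]-np.array(im["t"]))@np.array(im["R"]), r@np.array(im["R"])
def plane(im,rays,mask,z):
    o=-np.array(im["R"]).T@np.array(im["t"]); d=rays[mask]
    return (o+d*((z-o[2])/d[:,2])[:,None])[:,:2]
def yellow(im):
    h=cv2.cvtColor(im["frame"],cv2.COLOR_RGB2HSV)
    return (h[...,0]>18)&(h[...,0]<32)&(h[...,1]>170)&(h[...,2]>90)
def legfit(P,tip,back,lo=.045,hi=.125):
    for _ in range(4):
        a=tip-back; a/=np.linalg.norm(a); n=np.array([-a[1],a[0]])
        x=(P-tip)@a; y=(P-tip)@n
        s=(abs(y)<.0065)&(x>-.080)&(x<-.006)
        c=np.polyfit(x[s],y[s],1)
        b=tip; tip=tip+n*np.polyval(c,0); back=tip-.1*(a+n*c[0])
    return tip,a,n
E
python3 - <<'E'
from m import *
import pickle
for n in("top","side"):
    im=pickle.load(open(n+".pkl","rb")); X,r=world(im)
    cnts,_=cv2.findContours(yellow(im).astype(np.uint8),cv2.RETR_EXTERNAL,cv2.CHAIN_APPROX_NONE)
    for c in cnts:
        if cv2.contourArea(c)<60: continue
        m=np.zeros(im["z_map"].shape,np.uint8); cv2.drawContours(m,[c],-1,1,-1); m=(m>0)&yellow(im)
        z=np.median(X[m][:,2]); P=plane(im,r,m,z).astype(np.float32); rc=cv2.minAreaRect(P)
        print(n,"yel",c.reshape(-1,2).mean(0).round(),"z",z.round(4),"n",m.sum(),np.round(rc[0],4),np.round(rc[1],4))
    if n=="top":
        Z=X[...,2]
        pm=(abs(Z-.03)<.006)&(X[...,0]>.2); 
        cn,_=cv2.findContours(cv2.morphologyEx(pm.astype(np.uint8),cv2.MORPH_OPEN,np.ones((5,5))),cv2.RETR_EXTERNAL,cv2.CHAIN_APPROX_NONE)
        c=max(cn,key=cv2.contourArea)
        m=np.zeros(pm.shape,np.uint8); cv2.drawContours(m,[c],-1,1,-1); print("plate z",np.median(Z[(m>0)&pm]),"sd",Z[(m>0)&pm].std())
        rc=cv2.minAreaRect(plane(im,r,m>0,.03).astype(np.float32)); print("plate rect",rc,cv2.boxPoints(rc).round(4).tolist())
        # pin/slot
        b=np.zeros(pm.shape,bool); b[105:142,175:220]=True
        pin=b&(Z>.055)&(Z<.075); print("pin",pin.sum(),np.median(X[pin],axis=0),cv2.minEnclosingCircle(plane(im,r,pin,.063).astype(np.float32)))
        dk=b&(im["frame"].max(-1)<60); print("dark",dk.sum(),cv2.minAreaRect(plane(im,r,dk,.03).astype(np.float32)))
        for nm,(x0,y0,x1,y1) in dict(s0=(235,60,262,95),s1=(255,115,280,145)).items():
            q=np.zeros(pm.shape,bool);q[y0:y1,x0:x1]=True; q&=Z>.05; print(nm,q.sum(),X[q].mean(0).round(3),Z[q].max())
        save(im,"c1.png",(165,95,305,225),4.5)
E
```

```text
top yel [292. 298.] z 0.0072 n 204 [ 0.2878 -0.2647] [0.1222 0.0313]
top yel [226. 177.] z 0.0389 n 435 [ 0.5733 -0.0937] [0.1694 0.0429]
top yel [352. 130.] z 0.0063 n 193 [ 0.6923 -0.3911] [0.1262 0.0331]
plate z 0.029550739901873624 sd 0.0016016406420335666
plate rect ((0.6185824871063232, -0.04198196530342102), (0.35980308055877686, 0.3491245210170746), 17.25943946838379) [[0.39500001072883606, 0.07129999995231628], [0.4986000061035156, -0.2621000111103058], [0.842199981212616, -0.15530000627040863], [0.7386000156402588, 0.17810000479221344]]
pin 151 [ 0.68708247 -0.02727707  0.06241962] ((0.6874242424964905, -0.027380570769309998), 0.016046971082687378)
dark 102 ((0.6860970258712769, -0.02552061714231968), (0.030640525743365288, 0.05416874587535858), 16.974811553955078)
s0 185 [ 0.773 -0.144  0.105] 0.9068830583158152
s1 168 [ 0.658 -0.182  0.114] 0.9068830583158152
side yel [228. 190.] z 0.0367 n 755 [ 0.5746 -0.0917] [0.168  0.0767]
side yel [381. 189.] z 0.0054 n 311 [ 0.2904 -0.257 ] [0.1258 0.0426]
side yel [236. 132.] z 0.0054 n 173 [ 0.6884 -0.3931] [0.1444 0.0373]
```

View pics/c1.png

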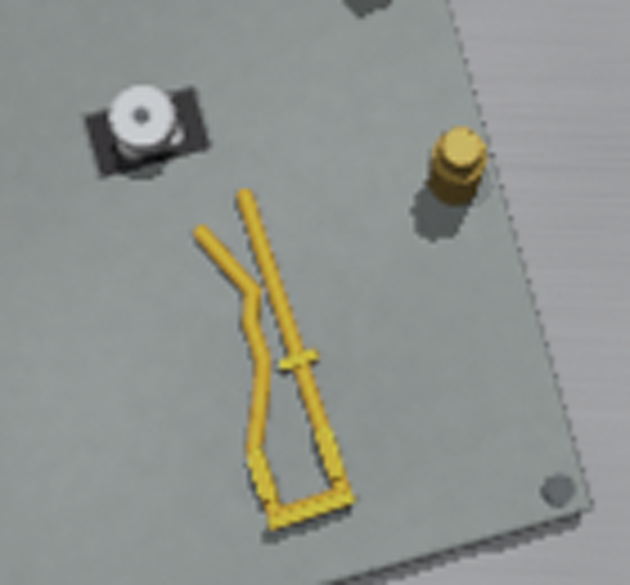

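The crop confirms A: 169 x 43 mm against about 125 x 33 mm for the other two, and it has the collar, cheeks and thumb plate. The pin is at about crop (140,115) in its black slot. The measured plate is 360 x 349 mm with yaw 0.301, as expected. Next is the cotter's pose.

```bash
cat > c.py <<'E'
from m import *
YAW=0.301; AX=np.array([np.cos(YAW),np.sin(YAW)]); AY=np.array([-AX[1],AX[0]]); SLOT=np.array([.6867,-.0258])
def cotter(im,back0=None,tip0=None):
    X,r=world(im)
    n,l,st,ce=cv2.connectedComponentsWithStats(yellow(im).astype(np.uint8))
    m=yellow(im); P=plane(im,r,m,.0345)
    k=(np.hypot(*(P-[.60,-.08]).T)<.2)&(P[:,0]>.42); P=P[k]
    tip,a,nn=legfit(P,tip0,back0)
    x=(P-tip)@a; y=(P-tip)@nn; s=abs(y)<.0065
    ends=np.percentile(x[s&(x>-.1)],99.5)
    col=(abs(y)>.006)&(abs(y)<.011)&(y<0)&(x<-.05)&(x>-.12)
    tip=tip+a*ends
    w=y[s&(x>-.08)]
    x-=ends
    return dict(tip=tip.round(4),yaw=np.arctan2(a[1],a[0]).round(4),legw=(np.ptp(w)).round(4),collar=(x[col].min().round(4),x[col].max().round(4)) if col.any() else None,xmin=x.min().round(4),ymax=y.max().round(4))
E
python3 - <<'E'
from c import *
import pickle
for n in("top","side"):
    im=pickle.load(open(n+".pkl","rb"))
    t=(220,138.5) if n=="top" else (188,187); b=(232,175) if n=="top" else (250,187)
    d=cotter(im,onplane(im,*b,.0345)[:2],onplane(im,*t,.0345)[:2]); print(n,d)
    a=np.array([np.cos(d["yaw"]),np.sin(d["yaw"])]);q=np.array([-a[1],a[0]])
    g=d["tip"]-a*.1435+q*.018; print("loop",g,"tip in slot",(d["tip"]-SLOT)@AX,(d["tip"]-SLOT)@AY)
s=arm.observe()
R=Ro.from_rotvec(s["ee_rot"]).as_matrix(); print(R.round(4),s["position"])
print("joint1",s["joints"][0])
E
```

```text
top {'tip': array([ 0.6567, -0.0773]), 'yaw': np.float64(0.3523), 'legw': np.float64(0.0066), 'collar': (np.float64(-0.0916), np.float64(-0.0894)), 'xmin': np.float64(-0.1679), 'ymax': np.float64(0.0392)}
loop [ 0.51580251 -0.10992128] tip in slot -0.04391969759340412 -0.04029032344501509
side {'tip': array([ 0.6572, -0.0712]), 'yaw': np.float64(0.3796), 'legw': np.float64(0.0078), 'collar': (np.float64(-0.0942), np.float64(-0.0901)), 'xmin': np.float64(-0.1684), 'ymax': np.float64(0.0469)}
loop [ 0.51724546 -0.10765515] tip in slot -0.04163367743684405 -0.03461281414570073
[[ 9.144e-01  4.047e-01 -7.000e-04]
 [ 4.047e-01 -9.144e-01  1.200e-03]
 [-1.000e-04 -1.400e-03 -1.000e+00]] [ 0.25277269 -0.57111642  0.22604411]
joint1 1.0514142036852525
```

>>> {"api": "arm_command", "payload": {"dp": [[0.5,-0.37,0],[1,-0.74,0],[1,-0.74,0],[1,-0.74,0],[1,-0.74,0],[1,-0.74,0],[1,-0.74,0],[1,-0.74,0],[1,-0.74,0],[1,-0.74,0]], "angular": [[0,0,0],[0,0,0],[0,0,0],[0,0,0],[0,0,0],[0,0,0],[0,0,0],[0,0,0],[0,0,0],[0,0,0]], "claw": [1,1,1,1,1,1,1,1,1,1]}}

```text
clock: 1.1
position: [0.3995, -0.3122, 0.2267]
ee_rot: [-3.073, -0.651, -0.0]
force: [0.5, 0.7, 0.6]
width: 1.003
gripper_force: 0.0
```

>>> {"api": "arm_command", "payload": {"dp": [[1,-0.74,0],[1,-0.74,0],[1,-0.74,0],[1,-0.74,0],[1,-0.74,0],[1,-0.74,0.5],[0.8,-0.5,0.8],[0,0,0],[0,0,0]], "angular": [[0,0,0],[0,0,0],[0,0,0],[0,0,0],[0,0,0],[0,0,0],[0,0,0.4],[0,0,0],[0,0,0]], "claw": [1,1,1,1,1,1,1,1,1]}}

```text
clock: 2.0
position: [0.5039, -0.1319, 0.1939]
ee_rot: [-3.091, -0.561, 0.002]
force: [-0.2, -1.0, 0.5]
width: 0.998
gripper_force: 0.0
```

```bash
cat > go.py <<'E'
import sys
from h import *
# usage: go.py x y z yaw -> tool-frame units still to go
t=np.array([float(v) for v in sys.argv[1:4]]); yaw=float(sys.argv[4])
s=arm.observe(); R=Ro.from_rotvec(s["ee_rot"]).as_matrix()
T=np.array([[np.cos(yaw),np.sin(yaw),0],[np.sin(yaw),-np.cos(yaw),0],[0,0,-1]])
print("clk",s["clock"],"pos",s["position"].round(4),"yaw",np.arctan2(R[1,0],R[0,0]).round(4),"F",s["force"].round(2),"w",round(s["width"],3),"gf",round(s["gripper_force"],1))
print("dp units",(R.T@(t-s["position"])/.025).round(3),"ang units",(Ro.from_matrix(R.T@T).as_rotvec()/.15).round(3))
E
python3 go.py .516 -.109 .10 .355
```

```text
clk 2.0 pos [ 0.5039 -0.1319  0.1939] yaw 0.3593 F [-0.21 -0.95  0.54] w 0.998 gf 0.0
dp units [ 0.782 -0.684  3.754] ang units [-0.004  0.009  0.029]
```

>>> {"api": "arm_command", "payload": {"dp": [[0.4,-0.35,1],[0.38,-0.33,1],[0,0,1],[0,0,1],[0,0,1],[0,0,0.8],[0,0,0.4],[0,0,0.2],[0,0,0],[0,0,0]], "angular": [[0,0,0],[0,0,0],[0,0,0],[0,0,0],[0,0,0],[0,0,0],[0,0,0],[0,0,0],[0,0,0],[0,0,0]], "claw": [1,1,1,1,1,1,1,1,1,1]}}

```text
clock: 3.0
position: [0.5175, -0.1105, 0.0352]
ee_rot: [3.091, 0.557, 0.002]
force: [0.5, -0.5, -0.1]
width: 1.003
gripper_force: 0.0
```

```bash
python3 go.py .516 -.109 .034 .355; python3 - <<'E'
from h import *
im=grab("side"); save(im,"g1.png",(140,90,340,240),4)
E
```

```text
clk 3.0 pos [ 0.5175 -0.1105  0.0352] yaw 0.3566 F [ 0.47 -0.52 -0.12] w 1.003 gf 0.0
dp units [-0.034 -0.077  0.047] ang units [ 0.006 -0.008  0.01 ]
```

View pics/g1.png

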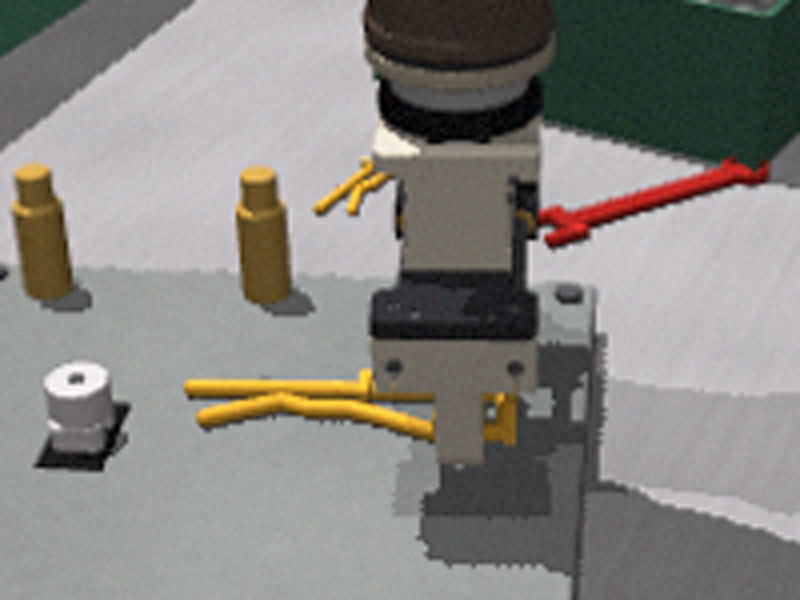

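The near finger, at crop (460,440), stands beside the loop just ahead of the thumb plate at (510,430). The sleeves and spanner are clear, so I'm closing.

>>> {"api": "arm_command", "payload": {"dp": [[0,0,0],[0,0,0],[0,0,0],[0,0,0],[0,0,0],[0,0,0],[0,0,0],[0,0,0]], "angular": [[0,0,0],[0,0,0],[0,0,0],[0,0,0],[0,0,0],[0,0,0],[0,0,0],[0,0,0]], "claw": [0.3,0.3,0.3,0.3,0.3,0.3,0.3,0.3], "force": 30}}

```text
clock: 3.85
position: [0.5168, -0.1102, 0.0342]
ee_rot: [-3.092, -0.557, 0.0]
force: [-0.9, 0.8, -0.6]
width: 0.484
gripper_force: 30.0
```

```bash
python3 go.py .516 -.109 .034 .355; python3 - <<'E'
from c import *
for n,t,b in(("top",(220,138.5),(231,172)),("side",(188,187),(235,187))):
    im=grab(n)
    d=cotter(im,onplane(im,*b,.0345)[:2],onplane(im,*t,.0345)[:2]); print(n,d,(d["tip"]-SLOT)@AX,(d["tip"]-SLOT)@AY)
E
```

```text
clk 3.85 pos [ 0.5168 -0.1102  0.0342] yaw 0.3568 F [-0.88  0.78 -0.64] w 0.484 gf 30.0
dp units [-0.013 -0.054  0.008] ang units [-0.     0.001  0.012]
top {'tip': array([ 0.6573, -0.0768]), 'yaw': np.float64(0.3997), 'legw': np.float64(0.0061), 'collar': None, 'xmin': np.float64(-0.0302), 'ymax': np.float64(0.0285)} -0.0431984356010085 -0.0399906884365038
side {'tip': array([ 0.6572, -0.0712]), 'yaw': np.float64(0.3796), 'legw': np.float64(0.0078), 'collar': (np.float64(-0.0942), np.float64(-0.055)), 'xmin': np.float64(-0.1682), 'ymax': np.float64(0.0435)} -0.04163367743684405 -0.03461281414570073
```

```bash
python3 go.py .5211 -.0602 .036 .301
```

```text
clk 3.95 pos [ 0.5168 -0.1102  0.0342] yaw 0.3568 F [-0.03  0.45 -0.7 ] w 0.489 gf 30.0
dp units [ 0.86  -1.812 -0.072] ang units [-0.     0.001  0.372]
```

>>> {"api": "arm_command", "payload": {"dp": [[0,0,-0.08],[0.1,-0.4,0],[0.2,-0.5,0],[0.2,-0.5,0],[0.2,-0.3,0],[0.1,-0.1,0],[0,0,0],[0,0,0]], "angular": [[0,0,0],[0,0,0],[0,0,0.1],[0,0,0.1],[0,0,0.1],[0,0,0.07],[0,0,0],[0,0,0]], "claw": [0.3,0.3,0.3,0.3,0.3,0.3,0.3,0.3]}}

```text
clock: 4.75
position: [0.5205, -0.0617, 0.0362]
ee_rot: [3.106, 0.471, -0.0]
force: [0.8, 0.1, -1.8]
width: 0.485
gripper_force: 30.0
```

```bash
python3 go.py .5211 -.0602 .036 .301; python3 - <<'E'
from c import *
from h import *
im=grab("side"); save(im,"g2.png",(130,165,270,225),5.5)
im=grab("top"); save(im,"g3.png",(165,100,265,175),7.5)
X,r=world(im); Z=X[...,2]
b=np.zeros(Z.shape,bool); b[105:142,175:220]=True
pin=b&(Z>.055)&(Z<.075)&(im["frame"].min(-1)>100); print("pin",pin.sum(),np.median(X[pin],axis=0),cv2.minEnclosingCircle(plane(im,r,pin,.063).astype(np.float32)))
t=onplane(im,190,127,.036)[:2]; print(t)
p=np.array([.6613,-.0355]); d=cotter(im,p-.06*AX,p); print(d,(d["tip"]-SLOT)@AX,(d["tip"]-SLOT)@AY)
E
```

```text
clk 4.75 pos [ 0.5205 -0.0617  0.0362] yaw 0.301 F [ 0.76  0.09 -1.83] w 0.485 gf 30.0
dp units [ 0.042 -0.051  0.006] ang units [0.003 0.002 0.   ]
pin 149 [ 0.68807115 -0.02736767  0.06242987] ((0.6874242424964905, -0.027380570769309998), 0.016046971082687378)
[ 0.67887977 -0.01037126]
{'tip': array([ 0.6594, -0.0387]), 'yaw': np.float64(0.1936), 'legw': np.float64(0.0058), 'collar': None, 'xmin': np.float64(-0.0155), 'ymax': np.float64(0.028)} -0.02989713801097166 -0.004226244047959481
```

View pics/g2.png

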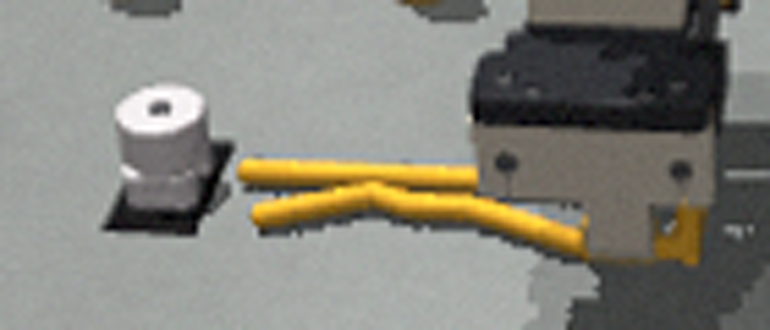

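View pics/g3.png

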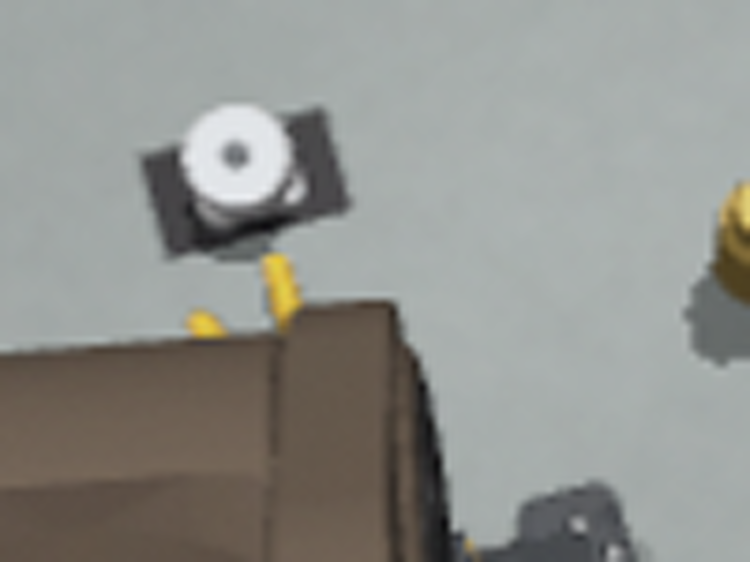

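```bash
python3 - <<'E'
from c import *
import pickle
f=lambda p:(((p[:2]-SLOT)@AX).round(4),((p[:2]-SLOT)@AY).round(4))
T=pickle.load(open("top.pkl","rb"));S=pickle.load(open("side.pkl","rb"))
c=lambda u,v,x,y,s:((u+.5)/s-.5+x,(v+.5)/s-.5+y)
for nm,u,v,z in(("tip",275,256,.036),("leg",285,298,.036),("pintop",236,155,.063),("slotc",246,182,.03)): print("top",nm,f(onplane(T,*c(u,v,165,100,7.5),z)))
for nm,u,v,z in(("tip",240,169,.036),("leg",475,180,.036),("pintop",160,107,.063),("slot l",105,230,.03),("slot r",197,235,.03),("slot far",233,142,.03)): print("side",nm,f(onplane(S,*c(u,v,130,165,5.5),z)))
E
```

```text
top tip (np.float64(-0.0249), np.float64(-0.0039))
top leg (np.float64(-0.0384), np.float64(-0.0035))
top pintop (np.float64(0.0012), np.float64(-0.0019))
top slotc (np.float64(0.0014), np.float64(-0.0009))
side tip (np.float64(-0.0234), np.float64(-0.0007))
side leg (np.float64(-0.1098), np.float64(-0.0003))
side pintop (np.float64(0.0024), np.float64(0.0016))
side slot l (np.float64(0.0183), np.float64(0.0323))
side slot r (np.float64(-0.0154), np.float64(0.0326))
side slot far (np.float64(-0.0138), np.float64(-0.0268))
```

>>> {"api": "arm_command", "payload": {"dp": [[0,-0.07,0],[0,0,0],[0.2,0,0],[0.2,0,0],[0.2,0,0],[0.2,0,0],[0.1,0,0]], "angular": [[0,0,0],[0,0,0],[0,0,0],[0,0,0],[0,0,0],[0,0,0],[0,0,0]], "claw": [0.3,0.3,0.3,0.3,0.3,0.3,0.3]}}

```text
clock: 5.55
position: [0.5422, -0.0525, 0.0362]
ee_rot: [-3.106, -0.472, -0.001]
force: [-0.5, -0.1, -2.7]
width: 0.485
gripper_force: 30.0
```

>>> {"api": "arm_command", "payload": {"dp": [[0.2,0,0],[0.2,0,0],[0.2,0,0],[0.2,0,0],[0.2,0,0],[0,0,0]], "angular": [[0,0,0],[0,0,0],[0,0,0],[0,0,0],[0,0,0],[0,0,0]], "claw": [0.3,0.3,0.3,0.3,0.3,0.3]}}

```text
clock: 6.15
position: [0.5661, -0.0449, 0.0362]
ee_rot: [-3.106, -0.472, -0.001]
force: [-0.2, 0.3, -2.2]
width: 0.483
gripper_force: 30.0
```

```bash
python3 - <<'E'
from c import *
s=arm.observe(); R=Ro.from_rotvec(s["ee_rot"]).as_matrix(); p=s["position"][:2]+R[:2,0]*.1435+R[:2,1]*.018
print("FK tip in slot",(p-SLOT)@AX,(p-SLOT)@AY,s["force"],"F along",s["force"][:2]@AX,s["clock"])
im=grab("side"); save(im,"g4.png",(120,155,270,225),5)
E
```

```text
FK tip in slot 0.02265513830740291 -0.00036654387520587174 [-0.18554645  0.26042956 -2.17733708] F along -0.09999341738829876 6.15
```

View pics/g4.png

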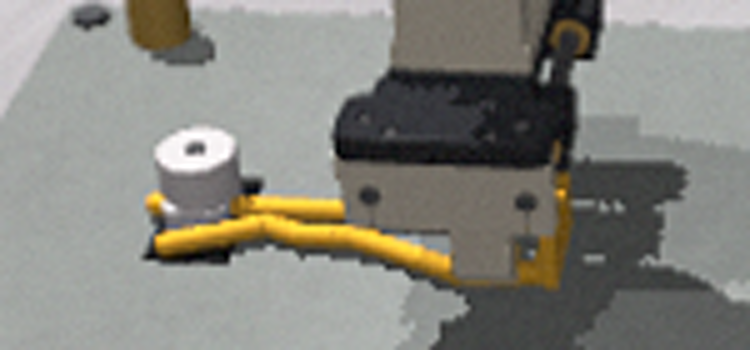

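The leg is through the hole: the tip shows at crop (152,203) behind the pin, with the bow outside the pin on the near side. Now I push with a firmer grip.

>>> {"api": "arm_command", "payload": {"dp": [[0,0,0.03],[0.2,0,0],[0.2,0,0],[0.2,0,0],[0.2,0,0],[0.2,0,0]], "angular": [[0,0,0],[0,0,0],[0,0,0],[0,0,0],[0,0,0],[0,0,0]], "claw": [0.3,0.3,0.3,0.3,0.3,0.3], "force": 50}}

```text
clock: 6.8
position: [0.586, -0.038, 0.0345]
ee_rot: [-3.105, -0.472, 0.01]
force: [-4.5, 2.1, -0.9]
width: 0.488
gripper_force: 50.0
```

>>> {"api": "arm_command", "payload": {"dp": [[0.2,0,0],[0.2,0,0],[0.2,0,0]], "angular": [[0,0,0],[0,0,0],[0,0,0]], "claw": [0.3,0.3,0.3]}}

```text
clock: 7.1
position: [0.6017, -0.0331, 0.0347]
ee_rot: [-3.105, -0.472, 0.007]
force: [-4.6, 2.3, -0.9]
width: 0.485
gripper_force: 50.0
```

```bash
cat > fk.py <<'E'
from c import *
s=arm.observe(); R=Ro.from_rotvec(s["ee_rot"]).as_matrix(); p=s["position"][:2]+R[:2,0]*.1435+R[:2,1]*.018
print("FK tip in slot",(p-SLOT)@AX,(p-SLOT)@AY,"z",s["position"][2],s["force"],"F along",s["force"][:2]@AX,s["force"][:2]@AY,s["clock"])
E
python3 fk.py
```

```text
FK tip in slot 0.060177584809299425 0.0004046450021417264 z 0.034686104455971103 [-4.5639354   2.31545136 -0.85725253] F along -3.672268751620237 3.5644443589839265 7.1
```

>>> {"api": "arm_command", "payload": {"dp": [[0.2,0,0],[0.2,0,0],[0.1,0,0]], "angular": [[0,0,0],[0,0,0],[0,0,0]], "claw": [0.3,0.3,0.3]}}

```text
clock: 7.4
position: [0.6156, -0.0287, 0.0353]
ee_rot: [-3.105, -0.473, 0.001]
force: [-5.0, 3.8, -1.7]
width: 0.485
gripper_force: 50.0
```

>>> {"api": "arm_command", "payload": {"dp": [[0.1,0,0],[0.1,0,0]], "angular": [[0,0,0],[0,0,0]], "claw": [0.3,0.3]}}

```text
clock: 7.6
position: [0.6177, -0.0282, 0.0347]
ee_rot: [-3.105, -0.471, 0.009]
force: [-14.0, 1.6, 2.3]
width: 0.489
gripper_force: 50.0
```

```bash
python3 fk.py
```

```text
FK tip in slot 0.07687116902696689 0.0001938197933986953 z 0.034675269874383075 [-14.02921725   1.58185856   2.33355704] F along -12.929488391649503 5.670056704480699 7.6
```

>>> {"api": "arm_command", "payload": {"dp": [[0.1,0,0],[0.1,0,0]], "angular": [[0,0,0],[0,0,0]], "claw": [0.3,0.3]}}

```text
clock: 7.8
position: [0.618, -0.0286, 0.0343]
ee_rot: [3.106, 0.469, -0.022]
force: [-30.8, -2.8, 20.0]
width: 0.487
gripper_force: 50.0
```

```bash
python3 fk.py; python3 - <<'E'
from h import *
im=grab("side"); save(im,"g5.png",(100,150,250,220),5)
E
```

```text
FK tip in slot 0.07705188086114198 -0.00048137856444270197 z 0.03430527491391652 [-30.78083851  -2.76627174  19.98248864] F along -30.217078639339743 6.483859736522099 7.8
```

View pics/g5.png

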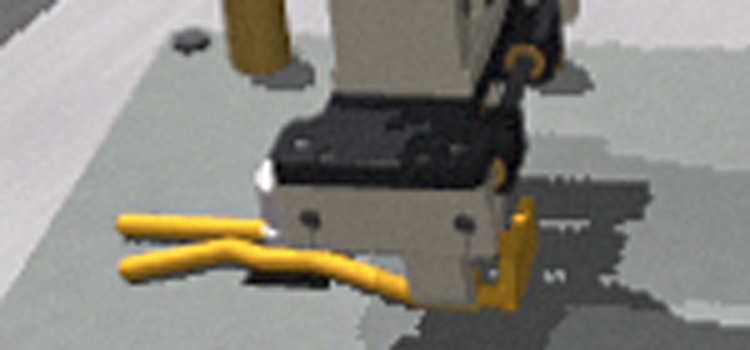

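The collar is home: it stopped at 77 mm with the force rising, and the neck of the bow lies past the pin. Next I relieve the push, then let go.

>>> {"api": "arm_command", "payload": {"dp": [[-0.1,0,0],[-0.08,0,0],[0,0,0]], "angular": [[0,0,0],[0,0,0],[0,0,0]], "claw": [0.3,0.3,0.3]}}

```text
clock: 8.15
position: [0.6178, -0.0288, 0.0348]
ee_rot: [-3.106, -0.47, 0.008]
force: [-10.8, 0.4, 0.3]
width: 0.485
gripper_force: 50.0
```

```bash
python3 fk.py
```

```text
FK tip in slot 0.07682935045209882 -0.0005387826232975991 z 0.03476262935531878 [-10.80315046   0.36651009   0.30268974] F along -10.208784899765936 3.552900277539507 8.15
```

>>> {"api": "arm_command", "payload": {"dp": [[-0.06,0,0],[0,0,0],[0,0,0],[0,0,0],[0,0,0]], "angular": [[0,0,0],[0,0,0],[0,0,0],[0,0,0],[0,0,0]], "claw": [0.3,0.7,0.9,0.9,0.9]}}

```text
clock: 8.65
position: [0.6201, -0.029, 0.0359]
ee_rot: [3.106, 0.471, 0.002]
force: [-0.5, -0.2, 0.1]
width: 0.786
gripper_force: 0.0
```

>>> {"api": "arm_command", "payload": {"dp": [[0,0,-0.3],[0,0,-0.6],[0,0,-1],[0,0,-1],[0,0,-1],[0,0,-1],[0,0,-1],[0,0,0]], "angular": [[0,0,0],[0,0,0],[0,0,0],[0,0,0],[0,0,0],[0,0,0],[0,0,0],[0,0,0]], "claw": [0.9,0.9,0.9,0.9,0.9,0.9,0.9,0.9]}}

```text
clock: 9.45
position: [0.6217, -0.0285, 0.1883]
ee_rot: [3.105, 0.471, 0.012]
force: [-0.2, -1.3, -0.2]
width: 0.898
gripper_force: 0.0
```

>>> {"api": "arm_command", "payload": {"dp": [[-1,0,0],[-1,0,0],[-1,0,0],[-1,0,0],[-1,0,0],[-1,0,0],[-1,0,0],[-1,0,0],[0,0,0]], "angular": [[0,0,0],[0,0,0],[0,0,0],[0,0,0],[0,0,0],[0,0,0],[0,0,0],[0,0,0],[0,0,0]], "claw": [0.9,0.9,0.9,0.9,0.9,0.9,0.9,0.9,0.9]}}

```text
clock: 10.35
position: [0.4251, -0.0891, 0.1833]
ee_rot: [3.106, 0.468, -0.003]
force: [-0.2, 1.0, 0.7]
width: 0.899
gripper_force: 0.0
```

```bash
python3 - <<'E'
from c import *
print(arm.observe()["clock"],arm.observe()["position"])
im=grab("top"); save(im,"g6.png",(160,70,290,200),4.5)
p=SLOT+.077*AX; d=cotter(im,p-.06*AX,p); print(d,(d["tip"]-SLOT)@AX,(d["tip"]-SLOT)@AY)
im=grab("side"); d=cotter(im,p-.06*AX,p); print(d,(d["tip"]-SLOT)@AX,(d["tip"]-SLOT)@AY)
E
```

```text
10.35 [ 0.42514267 -0.08913441  0.1832856 ]
{'tip': array([ 0.7591, -0.0038]), 'yaw': np.float64(0.307), 'legw': np.float64(0.0051), 'collar': (np.float64(-0.0924), np.float64(-0.0878)), 'xmin': np.float64(-0.1659), 'ymax': np.float64(0.04)} 0.07566739026520486 -0.0004539278061355158
{'tip': array([ 7.604e-01, -6.000e-04]), 'yaw': np.float64(0.2966), 'legw': np.float64(0.0126), 'collar': (np.float64(-0.0978), np.float64(-0.0524)), 'xmin': np.float64(-0.1692), 'ymax': np.float64(0.0447)} 0.07785766416863452 0.0022167837522239775
```

View pics/g6.png

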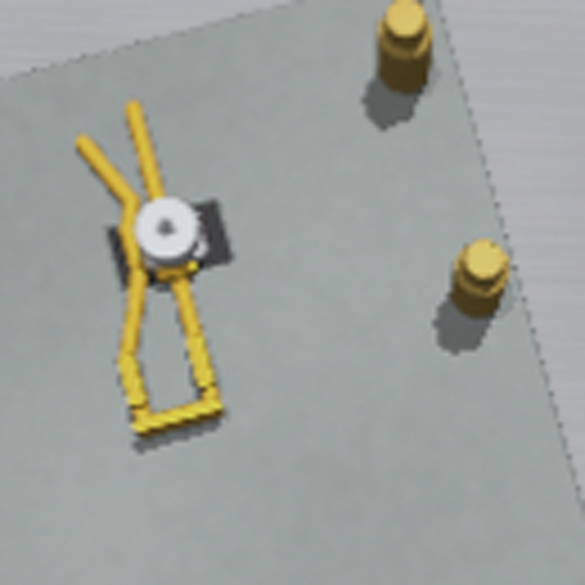

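The collar touches the pin at crop (178,268) and the bow's neck is past the pin at (130,210). The leg tip measures about 76–78 mm past the slot's middle and in line, and the sleeves haven't moved. I'm handing it in.

```bash
python3 -c "
from cell import arm; print(arm.sign_off())"
```

```text
the job is handed in; nothing more can be done
None
```

The cotter's leg is through the pin and its collar is home, with the tip measured 76–78 mm past the slot's middle. The bow has snapped over the pin, the cotter is released, the sleeves did not move in the pictures and the arm stayed clear of the spanner; the job is handed in (about 10 s on the clock), verdict not reported.

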